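Change the packing bench over to the other feed, with the load isolated

TASK

Change the packing bench over to its other supply: press the round isolator button so that it pops out and stays out, then move the changeover lever from the side where it lies to the middle (off), let it stand still there for two seconds, and take it fully over to the other side. Then press the isolator again so that it stays latched in. Never move the lever away from a side while the isolator is in, and leave everything else on the bench where it stands.

Things in the scene. Friction and masses are not known exactly. Their poses are not given: they have to be found in the camera images.
- changeover_box: Grey steel desk housing of the changeover switch, fixed, 160 mm wide (y), 150 deep (x): the wider of two. It may stand left or right. Origin: centre of its underside; -x is its front, towards the operator, z up. The face slopes 35 degrees, 60 mm high in front, 165 mm at the back; its normal leans 35 degrees from vertical towards -x; face centre 112.5 mm straight above the origin.
- lever_pivot (a point): Pivot of the changeover lever, at the centre of the sloping face. The lever turns about the face's up-slope line through this point, so the knob swings across the face to the housing's +y or -y side.
- lever_guard (a point): Middle of a steel guard bar over the lever, 10 mm thick, 150 mm long, parallel to the housing's y, 48 mm in front of and 300 mm above the origin; from its ends level bars run back to posts at the rear. It is in the way of a tool pointing straight down: come from the front under it, leaning like the face normal or up to 10 degrees more.
- lever_knob (a point): Centre of the black ball knob, 28 mm in diameter, at the end of the changeover lever (steel rod 10 mm thick), 85 mm from the pivot.
- changeover_lever (a joint): Angle of the changeover lever, rad: 0 = middle, off, straight out along the face normal; +0.6 = stop at the housing's +y side, -0.6 = stop at its -y side. It starts near +0.6 and stays wherever it is left (about 2.5 N at the knob moves it, no detents).
- isolator_box: Grey steel desk housing of the load isolator, fixed, 120 mm wide (y), 150 deep (x): the narrower of two. It may stand left or right. Origin: centre of its underside; -x is its front, towards the operator, z up. The face slopes 35 degrees, 60 mm high in front, 165 mm at the back; its normal leans 35 degrees from vertical towards -x; face centre 112.5 mm straight above the origin.
- button_guard (a point): Middle of a steel guard bar over the button, 10 mm thick, 110 mm long, parallel to the housing's y, 18 mm in front of and 245 mm above the origin; from its ends level bars run back to posts at the rear. Come from the front under it, as at the lever.
- button_top (a point): Centre of the top of the black round push-push button, 40 mm in diameter, which moves along the isolator face's normal at the face centre. Its top stands 30 mm off the face when out, about 17 mm when latched in, 10 mm at its stop.
- isolator_button (a joint): Depth of the isolator button, m: 0 = out, 0.013 = latched in, 0.020 = at its stop. Push-push: each full push (past 0.019, best to the stop; it takes 1 to 3 N) and full release changes it from in to out or out to in. It starts in. Too short a push may leave it as it was, so check.
- small_carton: Bystander, loose: taped carton 80 x 60 x 70 mm high, beside the changeover housing. Origin: centre of the underside.
- tin: Bystander, loose: tin 60 mm in diameter, 100 mm high, beside the isolator housing. Origin: centre of the underside.
- tape_roll: Bystander, loose: roll of tape lying flat, 100 mm in diameter, 48 mm high, in front of the changeover housing. Origin: centre of the underside.
- mug: Bystander, loose: white mug 76 mm in diameter, 85 mm high, in front of the isolator housing. Origin: centre of the underside.
- stapler: Bystander, loose: stapler 150 x 36 x 47 mm high, on the right. Origin: centre of the underside.
- tape_gun: Bystander, loose: tape dispenser 110 x 50 x 84 mm high, on the left. Origin: centre of the underside.

How it is judged (in metres and radians):
On the way, in this order (a step that is already met when the one before it is completed fails the run):
1. the isolator has popped out and stays out (within 3 mm), the lever still on its first side (value of joint isolator_button below 0.003 m and value of joint changeover_lever above 0.48 rad), for 0.3 s.
2. the lever stands still in the middle (within 0.15 rad) for 1.5 s (value of joint changeover_lever between -0.15 and 0.15 rad and velocity of joint changeover_lever between -0.1 and 0.1 rad/s and value of joint isolator_button below 0.003 m), for 1.5 s.
3. the lever is over on the other side (beyond -0.5 rad), the isolator still out (value of joint changeover_lever below -0.5 rad and value of joint isolator_button below 0.003 m), for 0.3 s.
4. the isolator is latched in (10 to 15 mm deep) (value of joint isolator_button between 0.01 and 0.015 m and value of joint changeover_lever below -0.5 rad), for 0.5 s.
At the end, for the whole second after the job is handed in: The changeover lever lies on its other side (beyond -0.5 rad), the isolator button is latched in (10 to 15 mm deep), and the six loose bystanders stand within 30 mm of where they were (all of step 4 and distance of each of small_carton, tin, tape_roll, mug, stapler, tape_gun from where it was at the start of the episode below 0.03 m); the robot touches nothing.
It fails at once if the lever is away from its sides (within 0.48 rad of the middle) while the isolator is in (more than 6 mm deep) (value of joint isolator_button above 0.006 m and value of joint changeover_lever between -0.48 and 0.48 rad).
It fails at once if a bystander is knocked over or pushed more than 50 mm (angle between any of small_carton, tin, mug, tape_roll's own z axis and vertical above 0.5 rad or distance of any of small_carton, tin, mug, tape_roll from where it was at the start of the episode above 0.05 m).
It also fails if it takes over 72 s, if anything falls off the work surface, if the arm or the gripper's body presses on something with over 40 N, if the wrist force passes 120 N, or if a joint passes its speed limit or range.

ROBOT

A 6-joint arm with a two-finger parallel gripper is mounted at the origin on the work surface. World frame = base frame: x ahead of the robot, y to its left, z up, the work surface at z = 0. Lengths are in mm, angles in rad, forces in N, time in s.
With the tool pointing down it reaches from about 350 to 950 mm from the base axis. Payload 17.4 kg.
Tool frame: the origin (TCP) lies midway between the tips of the shut fingers; the grasp point (between the pads) lies 19 mm behind it; z points along the fingers, y is the line along which they close (so a half turn about z gives the same grasp; the last joint's range is limited). The gripper opens to 93 mm and grips with 3 to 60 N. Pads are 15 mm wide; open, the fingers measure 128 mm over their backs; the gripper's body (75 mm by 188 mm) begins 65 mm behind the grasp point.
Start: joints at [1.155, 0.116, 1.442, -0, 1.584, -0.038], TCP at [249, 627.401, 218.646] pointing down, gripper open.
Joint ranges: [-2.83, 2.83], [-0.83, 2.19], [0.07, 2.5], [-1.14, 4.28], [0.01, 3], [-2.97, 2.97]. Speed limits (rad/s): [1.89, 1.89, 2.22, 3.14, 3.14, 3.14].

INTERFACE

Orientations are given as a unit quaternion [w, x, y, z].
In Python, from station import monitor, optics, job gives the robot as it stands.
- The arm moves only by the tool servo_tool, never from a script. Its argument "targets" is a list of rows, each an object of numbers: "tx", "ty", "tz": the shift along the tool's x, y, z in cm; "wx", "wy", "wz": the turn, a rotation vector about the tool's x, y, z in rad. A call has 1 to 20 rows; each row is the pose to reach, as a shift and turn from the pose commanded when the call began, along the tool's axes at that moment; what a row does not reach only later rows make up. A row lasts 1/12 s, in which the tool goes at most 41.7 mm and 7.16 degrees, less where a joint would pass 70% of its speed; a pose out of reach is approached as far as the arm can. A call with a gripper value outside its range is refused whole. "gripper" is the opening, from 0 (shut) to 1 (fully open), set as the call begins (left out, the last holds). The fingers move at their own pace and stop on an object; "newtons" is the grip in N (left out, the last holds). Time passes only in rows, so rows that repeat a pose let the fingers close. It gives the time, the measured TCP pose, the force, the opening and the grip force at its end, in the units of the state.
- monitor.get_state(): the state, without advancing time (a new reading comes with each control period).
- optics.grab_frame(name): name is "side" or "top"; returns (picture, depth): 480x640x3 uint8, red, green, blue; 480x640 float32, mm along the optical axis (not along the pixel's ray), 0 where there is no reading.
- optics.get_calibration(name): a dict with "mtx" (3x3 intrinsics, pixels), "xyz" and "attitude" of the camera in the world. Camera axes: x right, y up, looking along -z (the intrinsics and any distortion apply to the point x, -y, -z); pixel columns grow to the right and rows downward; lengths in mm; the calibration is good to about 2 mm. A picture is of the moment at which its call begins. get_calibration takes no time and is no camera call.
- job.hand_in(): hands the job in; it is judged then, once.
The state is a dict: "t": time; "joint_positions": joint angles; "joint_velocities": joint speeds; "tau": joint torques, N m; "tcp_pos": TCP position; "ee_rot": TCP orientation; "force": force on the tool from outside, world axes, zero at the start; "torque": the same for the moment, N m; "finger_gap": opening from 0.0 (shut) to 1.0 (fully open); "grip_force": force on a finger pad.
Only numpy, scipy, OpenCV 4.12 (cv2) and the standard library are available. Lean on these libraries where they do the work, as an engineer would, in place of code of your own. Each camera call takes 0.05 s, during which the arm holds its last target. There are 200 camera calls.

## Working session

There is one attempt and no reset: what is moved stays moved. The work goes in short steps, Python scripts to look and compute and a tool call to move; the robot and the scene stay as the last step left them, time stands still between calls to the robot, and variables do not carry over. Pictures are saved under pics/ and viewed, at most 10 in all, crops included, and the job is handed in when it is done.

Besides the shell and the picture viewer there is one more tool, called after "Request:" by a JSON object that holds its "api" and its "payload". servo_tool: Moves the arm, as the interface text tells. Its arguments: {"type":"object","properties":{"targets":{"type":"array"},"gripper":{"type":"number"},"newtons":{"type":"number"}},"required":["targets"]}

```bash
mkdir -p pics
cat > h.py <<'E'
import numpy as np, cv2
from scipy.spatial.transform import Rotation as R
from station import monitor, optics, job
def rot(q): return R.from_quat([q[1],q[2],q[3],q[0]])
def cam(n):
    c=optics.get_calibration(n); a=np.array(c["attitude"],float)
    M=a if a.shape==(3,3) else rot(a).as_matrix()
    return np.array(c["mtx"]),np.array(c["xyz"]),M
def cloud(n,depth):
    K,p,M=cam(n); v,u=np.mgrid[:480,:640]
    x=(u-K[0,2])/K[0,0]*depth; y=(v-K[1,2])/K[1,1]*depth
    return np.stack([x,-y,-depth],-1)@M.T+p
E
python3 - <<'E'
from h import *
for n in("side","top"):
    print({k:v for k,v in optics.get_calibration(n).items()})
    p,d=optics.grab_frame(n); cv2.imwrite(f"pics/{n}0.png",p[:,:,::-1]); np.savez(f"{n}0.npz",p=p,d=d)
print(monitor.get_state())
E
```

```text
{'mtx': array([[537.43499851,   0.        , 323.21449645],
       [  0.        , 537.43499851, 233.26127839],
       [  0.        ,   0.        ,   1.        ]]), 'xyz': array([  499.77941846, -1150.30839231,   939.75305616]), 'attitude': array([ 0.87618444,  0.48189839, -0.00838669, -0.00210667])}
{'mtx': array([[465.75115332,   0.        , 323.39130096],
       [  0.        , 465.75115332, 238.27781453],
       [  0.        ,   0.        ,   1.        ]]), 'xyz': array([ 272.06561646,   34.86862804, 1730.67390113]), 'attitude': array([-0.69608261, -0.05519027,  0.0557125 ,  0.713666  ])}
{'t': 0.1, 'joint_positions': array([ 1.15523298e+00,  1.16468352e-01,  1.44221264e+00, -2.30547322e-05,
        1.58399000e+00, -3.78256088e-02]), 'joint_velocities': array([-0.00046507, -0.00088255, -0.00108544,  0.00054312,  0.0003116 ,
        0.00124389]), 'tau': array([ 7.36910952e-04, -7.22887373e+01, -6.23865223e+01,  7.81607023e-02,
        2.26562214e-02, -8.56750080e-05]), 'tcp_pos': array([248.90903622, 627.23258484, 217.94974561]), 'ee_rot': array([-1.09950323e-04,  1.87748116e-01,  9.82217061e-01, -5.27962300e-04]), 'force': array([0.44481592, 0.40758401, 0.02313969]), 'torque': array([ 0.03681712, -0.04508576, -0.02796342]), 'grip_force': 0.0, 'finger_gap': 1.0030812669853477}
```

View pics/side0.png

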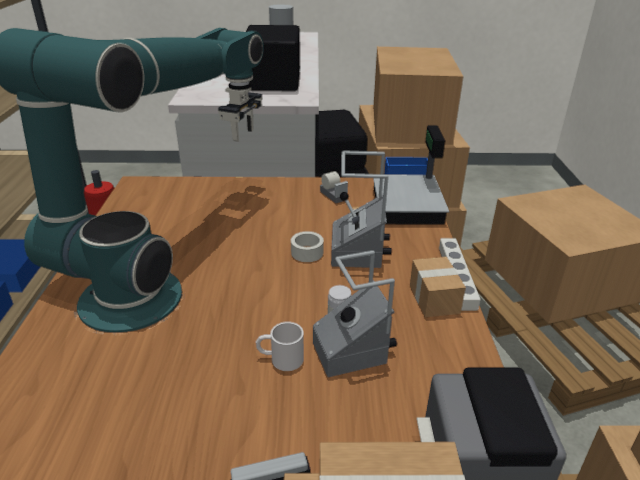

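View pics/top0.png

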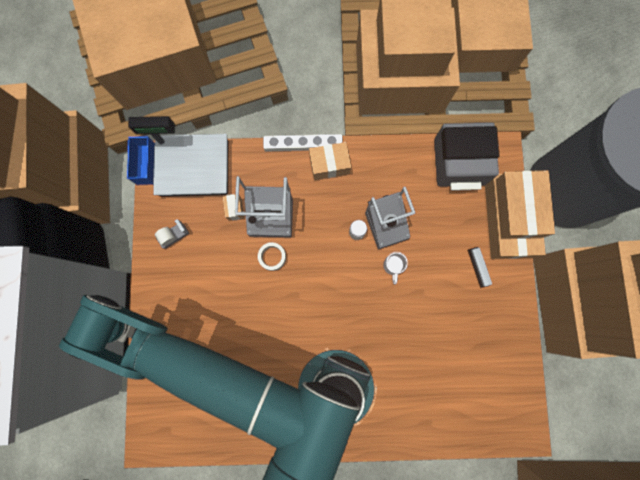

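The side view shows the isolator, with its black button at about (347,314) and the mug in front at (288,347). The changeover stands behind it, knob at about (344,196). In the top view the changeover is at about (268,210) and the isolator, visibly turned, at about (390,218).

```bash
cat > m.py <<'E'
from h import *
t=np.load("top0.npz"); s=np.load("side0.npz")
Ct=cloud("top",t["d"]); Cs=cloud("side",s["d"])
def win(C,im,u0,u1,v0,v1):
    P=C[v0:v1,u0:u1].reshape(-1,3); c=im[v0:v1,u0:u1].reshape(-1,3).astype(int); return P,c
for name,wt,W in(("chg",(240,300,176,242),160),("iso",(362,415,186,252),120)):
    P,c=win(Ct,t["p"],*wt)
    grey=(c.max(1)-c.min(1)<25)&(P[:,2]>55)&(P[:,2]<172)
    Q=P[grey]; best=None; rng=np.random.default_rng(0)
    for _ in range(3000):
        a=Q[rng.choice(len(Q),3,False)]; n=np.cross(a[1]-a[0],a[2]-a[0]); l=np.linalg.norm(n)
        if l<300: continue
        n/=l; n*=np.sign(n[2])
        if abs(np.degrees(np.arccos(n[2]))-35)>5: continue
        i=abs((Q-a[0])@n)<3
        if best is None or i.sum()>best.sum(): best=i
    F=Q[best]; m=F.mean(0); n=np.linalg.svd(F-m)[2][2]; n*=np.sign(n[2])
    yaw=np.arctan2(-n[1],-n[0])
    # rectangle seen from above
    r=cv2.minAreaRect(F[:,:2].astype(np.float32))
    x=np.array([np.cos(yaw),np.sin(yaw)]); y=np.array([-x[1],x[0]])
    fx=F[:,:2]@x; fy=F[:,:2]@y
    print(name,len(Q),best.sum(),"tilt",np.degrees(np.arccos(n[2])),"yaw",np.degrees(yaw),"rect",r)
    ex=np.percentile(fx,[1,99]);ey=np.percentile(fy,[1,99]); print("ext",ex[1]-ex[0],ey[1]-ey[0])
    c0=x*ex.mean()+y*ey.mean(); zc=m[2]-((c0-m[:2])@n[:2])/n[2]
    print("centre",c0,"z there",zc)
# dark knob / button, both views
for C,im,w,nm in((Ct,t["p"],(240,268,205,232),"knob top"),(Cs,s["p"],(335,352,188,203),"knob side"),(Ct,t["p"],(375,405,205,235),"btn top"),(Cs,s["p"],(335,360,303,325),"btn side")):
    P,c=win(C,im,*w); k=(c.max(1)<45); Q=P[k]; Q=Q[Q[:,2]>100]
    if len(Q): print(nm,len(Q),np.median(Q,0),Q.std(0))
E
python3 m.py
python3 - <<'E'
import cv2,numpy as np
a=cv2.imread("pics/top0.png")[170:290,220:420];cv2.imwrite("pics/topc.png",cv2.resize(a,(800,480),interpolation=cv2.INTER_CUBIC))
E
```

```text
chg 1913 1055 tilt 35.22126638855844 yaw -2.4867852456903647 rect ((628.8919067382812, 225.08901977539062), (159.5790557861328, 152.03433227539062), 87.93201446533203)
ext 147.18394816375576 156.20064911044904
centre [629.42475991 225.016076  ] z there 114.7912719362876
iso 1531 794 tilt 35.32379114793109 yaw 15.014238663238594 rect ((580.3480224609375, -182.51840209960938), (152.63882446289062, 165.18621826171875), 15.87944507598877)
ext 148.44060174413738 118.68825523308351
centre [ 585.85586289 -203.54090086] z there 113.75943346176184
knob top 1 [581.89543192 270.47046161 184.91352281] [0. 0. 0.]
knob side 56 [585.14305952 261.60804935 177.51879467] [ 12.76324942 187.2037994  101.28074296]
btn top 2 [ 569.65461345 -204.50342257  122.88099035] [1.81350515 7.0519348  0.79219967]
btn side 161 [ 576.11258147 -211.6288254   125.54769122] [7.97711876 9.91486655 5.82186975]
```

View pics/topc.png

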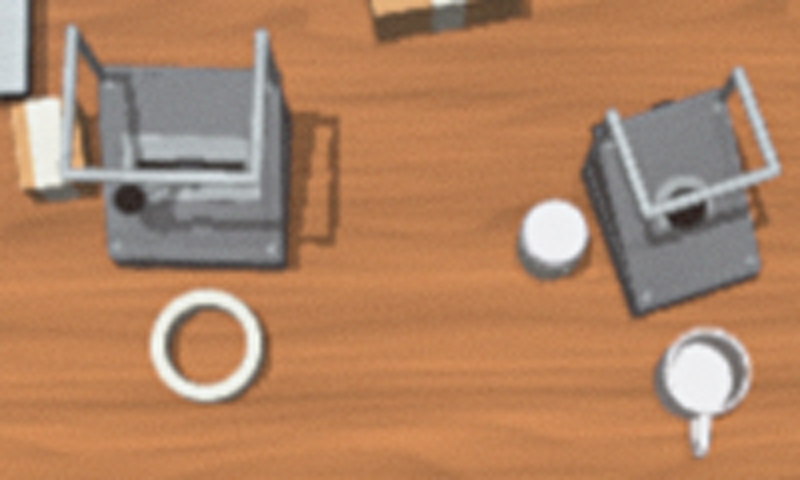

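The crop gives a clear housing layout: guard bars, knob at about (252,220) full-frame, and the button under the isolator guard at about (391,222). The face fits agree with the given dimensions. Next I work out the waypoints.

```bash
cat >> h.py <<'E'
BOX=dict(chg=(np.array([629.,225,112.5]),np.radians(-2.5)),iso=(np.array([586.,-204,112.5]),np.radians(15)))
def frame(b):
    c,a=BOX[b]; x=np.array([np.cos(a),np.sin(a),0]); y=np.array([-x[1],x[0],0]); z=np.array([0,0,1.])
    n=-np.sin(np.radians(35))*x+np.cos(np.radians(35))*z; return c,np.cross(y,n),y,n   # centre, upslope, y, normal
def tool(b,lean=40):
    c,a=BOX[b]; l=np.radians(lean); x=np.array([np.cos(a),np.sin(a),0]); y=np.array([x[1],-x[0],0])
    z=np.sin(l)*x-np.cos(l)*np.array([0,0,1.]); return np.stack([np.cross(y,z),y,z],1)
def rel(pos,Rm,p0=None,R0=None):
    s=monitor.get_state(); p0=s["tcp_pos"] if p0 is None else p0; R0=rot(s["ee_rot"]).as_matrix() if R0 is None else R0
    return np.r_[R0.T@(np.array(pos)-p0)/10, R.from_matrix(R0.T@Rm).as_rotvec()].round(3)
def at(b,u,y,n):
    c,U,Y,N=frame(b); return c+u*U+y*Y+n*N
E
python3 - <<'E'
from h import *
def ray(n,u,v,z):
    K,p,M=cam(n); d=M@np.array([(u-K[0,2])/K[0,0],-(v-K[1,2])/K[1,1],-1]); return p+d*(z-p[2])/d[2]
print("knob top ray",ray("top",252.25,219.75,172),"side",ray("side",344,196,172),"pred",at("chg",0,48,70))
print("btn top ray",ray("top",391.3,221.5,126),"side",ray("side",347.5,314,126),"pred",at("iso",0,0,17))
s=monitor.get_state();R0=rot(s["ee_rot"]).as_matrix()
B=[430,60,450]; R1=R.from_euler("z",-1.5).as_matrix()@R0
print("B",rel(B,R1))
P=at("iso",-10,0,90);print("P",P,rel(P,tool("iso"),np.array(B),R1))
E
```

```text
knob top ray [588.80522078 271.58239663 172.        ] side [588.570532   269.75151414 172.        ] pred [590.98159429 274.70564833 169.8406431 ]
btn top ray [ 579.65833513 -209.09972796  126.        ] side [ 576.72425684 -211.43865806  126.        ] pred [ 576.58145102 -206.52369259  126.42558475]
B [-3.7753e+01 -4.6070e+01 -2.3156e+01 -0.0000e+00  2.0000e-03  1.5000e+00]
P [ 528.22469246 -219.480847    180.48791962] [-23.675  17.837  26.932  -0.35    0.638   0.959]
```

Request:
{"api": "servo_tool", "payload": {"targets": [{"tz": -4},{"tz": -8},{"tz": -12},{"tz": -16},{"tx": -5,"ty": -6,"tz": -20,"wz": 0.1},{"tx": -37.8,"ty": -46.1,"tz": -23.2,"wz": 1.5},{"tx": -37.8,"ty": -46.1,"tz": -23.2,"wz": 1.5},{"tx": -37.8,"ty": -46.1,"tz": -23.2,"wz": 1.5},{"tx": -37.8,"ty": -46.1,"tz": -23.2,"wz": 1.5},{"tx": -37.8,"ty": -46.1,"tz": -23.2,"wz": 1.5},{"tx": -37.8,"ty": -46.1,"tz": -23.2,"wz": 1.5},{"tx": -37.8,"ty": -46.1,"tz": -23.2,"wz": 1.5},{"tx": -37.8,"ty": -46.1,"tz": -23.2,"wz": 1.5},{"tx": -37.8,"ty": -46.1,"tz": -23.2,"wz": 1.5},{"tx": -37.8,"ty": -46.1,"tz": -23.2,"wz": 1.5},{"tx": -37.8,"ty": -46.1,"tz": -23.2,"wz": 1.5},{"tx": -37.8,"ty": -46.1,"tz": -23.2,"wz": 1.5},{"tx": -37.8,"ty": -46.1,"tz": -23.2,"wz": 1.5},{"tx": -37.8,"ty": -46.1,"tz": -23.2,"wz": 1.5},{"tx": -37.8,"ty": -46.1,"tz": -23.2,"wz": 1.5}], "gripper": 0}}

```text
schema error: expected keys tx, ty, tz, wx, wy, wz
```

```bash
sed -i 's/629.,225,112.5/629.,222.5,112.5/;s/586.,-204,112.5/586.,-207,112.5/' h.py
python3 - <<'E'
from h import *
s=monitor.get_state();print(s["t"],s["tcp_pos"],s["joint_positions"],s["finger_gap"])
P=at("iso",-110,0,150);print("P0",P,rel(P,tool("iso")))
Q=at("iso",0,0,60);print("P",Q,rel(Q,tool("iso"),P,tool("iso")), rel(at("iso",0,0,32),tool("iso"),Q,tool("iso")))
E
```

```text
0.1 [248.90903622 627.23258484 217.94974561] [ 1.15523298e+00  1.16468352e-01  1.44221264e+00 -2.30547322e-05
  1.58399000e+00 -3.78256088e-02] 1.0030812669853477
P0 [ 415.85874334 -252.58921232  172.27939864] [-47.968 -75.617   4.648  -0.864   0.287   2.373]
P [ 552.75806241 -215.90715033  161.64912266] [10.174 -0.     9.924  0.     0.     0.   ] [-0.244 -0.     2.789  0.     0.     0.   ]
```

Request:
{"api": "servo_tool", "payload": {"targets": [{"tx": 0,"ty": 0,"tz": -4,"wx": 0,"wy": 0,"wz": 0},{"tx": 0,"ty": 0,"tz": -8,"wx": 0,"wy": 0,"wz": 0},{"tx": 0,"ty": 0,"tz": -12,"wx": 0,"wy": 0,"wz": 0},{"tx": 0,"ty": 0,"tz": -16,"wx": 0,"wy": 0,"wz": 0},{"tx": -5,"ty": -6,"tz": -20,"wx": 0,"wy": 0,"wz": 0.1},{"tx": -37.8,"ty": -46.1,"tz": -23.2,"wx": 0,"wy": 0,"wz": 1.5},{"tx": -37.8,"ty": -46.1,"tz": -23.2,"wx": 0,"wy": 0,"wz": 1.5},{"tx": -37.8,"ty": -46.1,"tz": -23.2,"wx": 0,"wy": 0,"wz": 1.5},{"tx": -37.8,"ty": -46.1,"tz": -23.2,"wx": 0,"wy": 0,"wz": 1.5},{"tx": -37.8,"ty": -46.1,"tz": -23.2,"wx": 0,"wy": 0,"wz": 1.5},{"tx": -37.8,"ty": -46.1,"tz": -23.2,"wx": 0,"wy": 0,"wz": 1.5},{"tx": -37.8,"ty": -46.1,"tz": -23.2,"wx": 0,"wy": 0,"wz": 1.5},{"tx": -37.8,"ty": -46.1,"tz": -23.2,"wx": 0,"wy": 0,"wz": 1.5},{"tx": -37.8,"ty": -46.1,"tz": -23.2,"wx": 0,"wy": 0,"wz": 1.5},{"tx": -37.8,"ty": -46.1,"tz": -23.2,"wx": 0,"wy": 0,"wz": 1.5},{"tx": -37.8,"ty": -46.1,"tz": -23.2,"wx": 0,"wy": 0,"wz": 1.5},{"tx": -37.8,"ty": -46.1,"tz": -23.2,"wx": 0,"wy": 0,"wz": 1.5},{"tx": -37.8,"ty": -46.1,"tz": -23.2,"wx": 0,"wy": 0,"wz": 1.5},{"tx": -37.8,"ty": -46.1,"tz": -23.2,"wx": 0,"wy": 0,"wz": 1.5},{"tx": -37.8,"ty": -46.1,"tz": -23.2,"wx": 0,"wy": 0,"wz": 1.5}], "gripper": 0}}

```text
t: 1.77
tcp_pos: [431.1, 56.3, 450.5]
ee_rot: [0.0, 0.808, 0.589, -0.0]
force: [0.4, 1.1, 0.6]
finger_gap: 0.008
grip_force: 0.0
```

Run:
```python
from h import *
s=monitor.get_state();print(s["t"],s["tcp_pos"],s["joint_positions"],s["finger_gap"])
P=at("iso",-30,0,140);print("P0",P,rel(P,tool("iso")))
Q=at("iso",0,0,60);print("P",Q,rel(Q,tool("iso"),P,tool("iso")), rel(at("iso",0,0,32),tool("iso"),Q,tool("iso")))
```

```text
1.7667 [431.06992572  56.26065244 450.51507118] [ 7.15076906e-02 -3.63306485e-01  1.50245813e+00 -6.61663269e-04
  2.00280561e+00  3.82514967e-01] 0.008352304678313051
P0 [ 484.69827549 -234.14371527  209.97399311] [-25.986  14.002  24.071  -0.348   0.639   0.956]
P [ 552.75806241 -215.90715033  161.64912266] [ 2.291 -0.     8.231  0.     0.     0.   ] [-0.244 -0.     2.789  0.     0.     0.   ]
```

Request:
{"api": "servo_tool", "payload": {"targets": [{"tx": -13,"ty": 7,"tz": 6,"wx": -0.17,"wy": 0.32,"wz": 0.48},{"tx": -13,"ty": 7,"tz": 6,"wx": -0.17,"wy": 0.32,"wz": 0.48},{"tx": -13,"ty": 7,"tz": 6,"wx": -0.17,"wy": 0.32,"wz": 0.48},{"tx": -13,"ty": 7,"tz": 6,"wx": -0.17,"wy": 0.32,"wz": 0.48},{"tx": -26,"ty": 14,"tz": 24,"wx": -0.348,"wy": 0.639,"wz": 0.956},{"tx": -26,"ty": 14,"tz": 24,"wx": -0.348,"wy": 0.639,"wz": 0.956},{"tx": -26,"ty": 14,"tz": 24,"wx": -0.348,"wy": 0.639,"wz": 0.956},{"tx": -26,"ty": 14,"tz": 24,"wx": -0.348,"wy": 0.639,"wz": 0.956},{"tx": -26,"ty": 14,"tz": 24,"wx": -0.348,"wy": 0.639,"wz": 0.956},{"tx": -26,"ty": 14,"tz": 24,"wx": -0.348,"wy": 0.639,"wz": 0.956},{"tx": -26,"ty": 14,"tz": 24,"wx": -0.348,"wy": 0.639,"wz": 0.956},{"tx": -26,"ty": 14,"tz": 24,"wx": -0.348,"wy": 0.639,"wz": 0.956},{"tx": -26,"ty": 14,"tz": 24,"wx": -0.348,"wy": 0.639,"wz": 0.956}]}}

```text
t: 2.85
tcp_pos: [485.5, -230.1, 212.0]
ee_rot: [-0.045, 0.931, 0.126, 0.339]
force: [0.5, 0.5, 1.9]
finger_gap: 0.007
grip_force: 0.0
```

Run:
```python
from h import *
s=monitor.get_state();print(s["t"],s["tcp_pos"],s["joint_positions"],s["finger_gap"],s["force"])
Q=at("iso",0,0,60);print("P",rel(Q,tool("iso")),"pre",rel(at("iso",0,0,26),tool("iso")),"stop",rel(at("iso",0,0,10),tool("iso")))
p,d=optics.grab_frame("side");cv2.imwrite("pics/s1.png",p[:,:,::-1])
```

```text
2.85 [ 485.50646153 -230.0956247   212.01963616] [-0.81899049 -0.46933195  2.07668888  0.64610973  1.23698191  0.35915432] 0.006763621634635455 [0.46980218 0.54298781 1.85658428]
P [ 2.015e+00  4.070e-01  8.270e+00 -3.000e-03 -0.000e+00  5.000e-03] pre [ 1.7180e+00  4.1600e-01  1.1657e+01 -3.0000e-03 -0.0000e+00  5.0000e-03] stop [ 1.578e+00  4.200e-01  1.325e+01 -3.000e-03 -0.000e+00  5.000e-03]
```

View pics/s1.png

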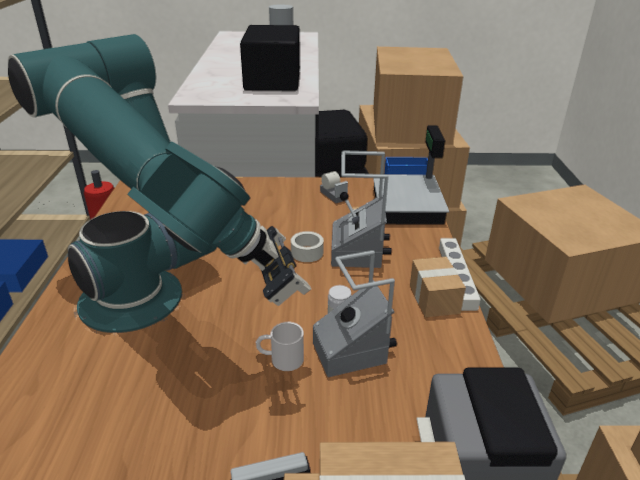

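The picture shows the tool leaning as intended, with the fingertips at about (300,290), clear of the mug (288,347) and the button (347,314). Now I go in under the guard.

Request:
{"api": "servo_tool", "payload": {"targets": [{"tx": 1,"ty": 0.2,"tz": 4,"wx": 0,"wy": 0,"wz": 0},{"tx": 2,"ty": 0.4,"tz": 7,"wx": 0,"wy": 0,"wz": 0},{"tx": 1.9,"ty": 0.4,"tz": 9,"wx": 0,"wy": 0,"wz": 0},{"tx": 1.8,"ty": 0.4,"tz": 10,"wx": 0,"wy": 0,"wz": 0},{"tx": 1.8,"ty": 0.4,"tz": 11,"wx": 0,"wy": 0,"wz": 0},{"tx": 1.8,"ty": 0.4,"tz": 11,"wx": 0,"wy": 0,"wz": 0},{"tx": 1.8,"ty": 0.4,"tz": 11,"wx": 0,"wy": 0,"wz": 0}]}}

```text
t: 3.48
tcp_pos: [567.9, -212.1, 139.0]
ee_rot: [-0.045, 0.931, 0.125, 0.339]
force: [0.1, -0.4, 0.4]
finger_gap: 0.004
grip_force: 0.0
```

```bash
cat > st.py <<'E'
from h import *
import sys
b=sys.argv[1]; s=monitor.get_state(); c,U,Y,N=frame(b); d=s["tcp_pos"]-c
print("t",s["t"],"tcp u,y,n",(d@U).round(1),(d@Y).round(1),(d@N).round(1),"force u,y,n",[(s["force"]@k).round(2) for k in(U,Y,N)],"gap",round(s["finger_gap"],3))
for a in sys.argv[2:]:
    print(a,rel(at(b,*map(float,a.split(","))),tool(b)))
E
python3 st.py iso 0,0,10
```

```text
t 3.4833 tcp u,y,n -0.2 -0.3 32.5 force u,y,n [np.float64(0.22), np.float64(-0.39), np.float64(0.37)] gap 0.004
0,0,10 [-1.80e-01 -2.40e-02  2.24e+00 -3.00e-03 -1.00e-03  4.00e-03]
```

Request:
{"api": "servo_tool", "payload": {"targets": [{"tx": 0,"ty": 0,"tz": 0.5,"wx": 0,"wy": 0,"wz": 0},{"tx": 0,"ty": 0,"tz": 1,"wx": 0,"wy": 0,"wz": 0},{"tx": -0.1,"ty": 0,"tz": 1.4,"wx": 0,"wy": 0,"wz": 0},{"tx": -0.1,"ty": 0,"tz": 1.8,"wx": 0,"wy": 0,"wz": 0},{"tx": -0.2,"ty": 0,"tz": 2,"wx": 0,"wy": 0,"wz": 0},{"tx": -0.2,"ty": 0,"tz": 2,"wx": 0,"wy": 0,"wz": 0}]}}

```text
t: 3.98
tcp_pos: [578.9, -209.4, 121.2]
ee_rot: [-0.045, 0.931, 0.124, 0.339]
force: [0.4, -0.1, 0.9]
finger_gap: 0.005
grip_force: 0.7
```

```bash
python3 st.py iso 0,0,10
```

```text
t 3.9833 tcp u,y,n -1.1 -0.5 11.5 force u,y,n [np.float64(0.8), np.float64(-0.2), np.float64(0.52)] gap 0.005
0,0,10 [ 0.1   -0.046  0.156 -0.003 -0.001  0.003]
```

Still soft; press on in 1 mm steps.

Request:
{"api": "servo_tool", "payload": {"targets": [{"tx": 0,"ty": 0,"tz": 0.1,"wx": 0,"wy": 0,"wz": 0},{"tx": 0,"ty": 0,"tz": 0.2,"wx": 0,"wy": 0,"wz": 0},{"tx": 0,"ty": 0,"tz": 0.2,"wx": 0,"wy": 0,"wz": 0}]}}

```text
t: 4.23
tcp_pos: [579.6, -209.4, 120.8]
ee_rot: [-0.045, 0.931, 0.125, 0.339]
force: [-22.1, -0.9, 16.5]
finger_gap: 0.005
grip_force: 12.6
```

```bash
python3 st.py iso
```

```text
t 4.2333 tcp u,y,n -0.8 -0.6 10.7 force u,y,n [np.float64(-8.21), np.float64(4.81), np.float64(25.84)] gap 0.005
```

It's at the stop (26 N). Now I release and back out, far enough to see the button.

Request:
{"api": "servo_tool", "payload": {"targets": [{"tx": 0,"ty": 0,"tz": -1,"wx": 0,"wy": 0,"wz": 0},{"tx": 0.1,"ty": 0,"tz": -2.5,"wx": 0,"wy": 0,"wz": 0},{"tx": -0.5,"ty": 0,"tz": -6,"wx": 0,"wy": 0,"wz": 0},{"tx": -1.5,"ty": 0,"tz": -10,"wx": 0,"wy": 0,"wz": 0},{"tx": -3,"ty": 0,"tz": -14,"wx": 0,"wy": 0,"wz": 0},{"tx": -4,"ty": 0,"tz": -17,"wx": 0,"wy": 0,"wz": 0},{"tx": -4,"ty": 0,"tz": -17,"wx": 0,"wy": 0,"wz": 0}]}}

```text
t: 4.82
tcp_pos: [442.4, -247.6, 228.5]
ee_rot: [-0.043, 0.931, 0.124, 0.34]
force: [0.6, 1.2, 1.5]
finger_gap: 0.004
grip_force: 0.0
```

```bash
cat > btn.py <<'E'
from h import *
import sys
c,U,Y,N=frame("iso")
for cam_,w in(("side",(330,366,296,330)),("top",(370,410,200,240))):
    p,d=optics.grab_frame(cam_); C=cloud(cam_,d); 
    P=C[w[2]:w[3],w[0]:w[1]].reshape(-1,3)-c; k=p[w[2]:w[3],w[0]:w[1]].reshape(-1,3).max(1)<60
    r=np.hypot(P@U,P@Y); m=k&(r<30)&(P@N>5)&(P@N<60); h=(P@N)[m]
    print(cam_,m.sum(), np.percentile(h,[10,50,90]).round(1) if m.sum() else "", np.median(P[m],0)@np.stack([U,Y,N],1) if m.sum() else "")
    if len(sys.argv)>1 and cam_=="side": q=p[150:350,250:450,::-1]; cv2.imwrite(sys.argv[1],cv2.resize(q,(600,600),interpolation=cv2.INTER_CUBIC))
E
python3 st.py iso; python3 btn.py pics/s2.png
python3 - <<'E'
from h import *
c,U,Y,N=frame("iso"); w=(330,366,296,330); f=np.load("side0.npz"); P=cloud("side",f["d"])[w[2]:w[3],w[0]:w[1]].reshape(-1,3)-c
k=f["p"][w[2]:w[3],w[0]:w[1]].reshape(-1,3).max(1)<60; m=k&(np.hypot(P@U,P@Y)<30)&(P@N>5)&(P@N<60); print("before",m.sum(),np.percentile((P@N)[m],[10,50,90]))
E
```

```text
t 4.8167 tcp u,y,n -55.7 -2.0 180.6 force u,y,n [np.float64(1.61), np.float64(1.01), np.float64(0.74)] gap 0.004
side 189 [15.5 29.1 31.5] [-0.30505607 -5.79098334 27.37223838]
top 45 [26.2 31.1 34.7] [-1.6474278   2.52342428 29.97737946]
before 170 [14.66409346 16.86569697 19.02066423]
```

View pics/s2.png

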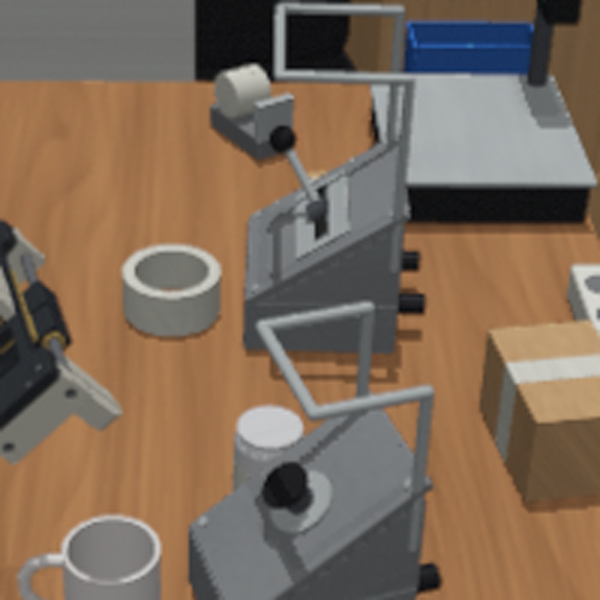

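The picture confirms the isolator is out: its button stands tall at crop (287,485), with its top about 30 mm off the face. The lever knob is still on its first side at crop (283,138). Next is the transit to the lever.

Run:
```python
from h import *
P=np.array([470,0,350.]); A=at("chg",-40,48,160); print(A)
R1=R.from_euler("z",-0.15).as_matrix()@tool("iso"); print(rel(P,R1)); print(rel(A,tool("chg")))
```

```text
[506.67395188 275.88659949 220.62126963]
[ 1.4861e+01 -2.3124e+01 -3.8670e+00 -9.6000e-02 -1.0000e-03  1.1700e-01]
[ 1.4761e+01 -4.8825e+01  1.2907e+01 -1.9600e-01 -2.0000e-03  2.3600e-01]
```

Request:
{"api": "servo_tool", "payload": {"targets": [{"tx": 14.9,"ty": -23,"tz": -4,"wx": -0.1,"wy": 0,"wz": 0.12},{"tx": 14.9,"ty": -23,"tz": -4,"wx": -0.1,"wy": 0,"wz": 0.12},{"tx": 14.9,"ty": -23,"tz": -4,"wx": -0.1,"wy": 0,"wz": 0.12},{"tx": 14.9,"ty": -23,"tz": -4,"wx": -0.1,"wy": 0,"wz": 0.12},{"tx": 14.9,"ty": -23,"tz": -4,"wx": -0.1,"wy": 0,"wz": 0.12},{"tx": 14.9,"ty": -23,"tz": -4,"wx": -0.1,"wy": 0,"wz": 0.12},{"tx": 14.9,"ty": -23,"tz": -4,"wx": -0.1,"wy": 0,"wz": 0.12},{"tx": 14.8,"ty": -48.8,"tz": 12.9,"wx": -0.196,"wy": 0,"wz": 0.236},{"tx": 14.8,"ty": -48.8,"tz": 12.9,"wx": -0.196,"wy": 0,"wz": 0.236},{"tx": 14.8,"ty": -48.8,"tz": 12.9,"wx": -0.196,"wy": 0,"wz": 0.236},{"tx": 14.8,"ty": -48.8,"tz": 12.9,"wx": -0.196,"wy": 0,"wz": 0.236},{"tx": 14.8,"ty": -48.8,"tz": 12.9,"wx": -0.196,"wy": 0,"wz": 0.236},{"tx": 14.8,"ty": -48.8,"tz": 12.9,"wx": -0.196,"wy": 0,"wz": 0.236},{"tx": 14.8,"ty": -48.8,"tz": 12.9,"wx": -0.196,"wy": 0,"wz": 0.236},{"tx": 14.8,"ty": -48.8,"tz": 12.9,"wx": -0.196,"wy": 0,"wz": 0.236},{"tx": 14.8,"ty": -48.8,"tz": 12.9,"wx": -0.196,"wy": 0,"wz": 0.236},{"tx": 14.8,"ty": -48.8,"tz": 12.9,"wx": -0.196,"wy": 0,"wz": 0.236}], "gripper": 0.42}}

```text
t: 6.33
tcp_pos: [504.7, 282.9, 213.9]
ee_rot: [0.007, 0.941, -0.016, 0.339]
force: [0.2, 0.5, -0.6]
finger_gap: 0.417
grip_force: 0.0
```

```bash
python3 st.py chg -5,48,110 0,48,64; python3 -c "
from h import *
print(monitor.get_state()['joint_positions'])"
```

```text
t 6.3333 tcp u,y,n -45.7 54.9 155.8 force u,y,n [np.float64(-0.22), np.float64(0.55), np.float64(-0.59)] gap 0.417
-5,48,110 [ 3.678e+00  7.400e-01  4.893e+00 -4.000e-03  6.000e-03  9.000e-03]
0,48,64 [ 3.804e+00  7.610e-01  9.518e+00 -4.000e-03  6.000e-03  9.000e-03]
[ 0.68899227 -0.42820656  2.04367902 -0.51519838  1.03442079  2.44861165]
```

Request:
{"api": "servo_tool", "payload": {"targets": [{"tx": 2,"ty": 0,"tz": 2,"wx": 0,"wy": 0,"wz": 0},{"tx": 3.7,"ty": 0,"tz": 4.5,"wx": 0,"wy": 0,"wz": 0},{"tx": 3.7,"ty": 0,"tz": 4.5,"wx": 0,"wy": 0,"wz": 0},{"tx": 3.7,"ty": 0,"tz": 4.5,"wx": 0,"wy": 0,"wz": 0}]}}

```text
t: 6.67
tcp_pos: [563.5, 274.9, 207.7]
ee_rot: [0.007, 0.94, -0.019, 0.341]
force: [0.4, -0.3, -0.5]
finger_gap: 0.421
grip_force: 0.0
```

```bash
python3 st.py chg 0,48,64
python3 - <<'E'
from h import *
p,d=optics.grab_frame("side"); q=p[130:290,250:450,::-1]; cv2.imwrite("pics/s3.png",cv2.resize(q,(750,600),interpolation=cv2.INTER_CUBIC))
E
```

```text
t 6.6667 tcp u,y,n -0.9 49.5 116.8 force u,y,n [np.float64(0.07), np.float64(-0.33), np.float64(-0.63)] gap 0.421
0,48,64 [-3.590e-01  1.570e-01  5.271e+00 -2.000e-03  3.000e-03  2.000e-03]
```

View pics/s3.png

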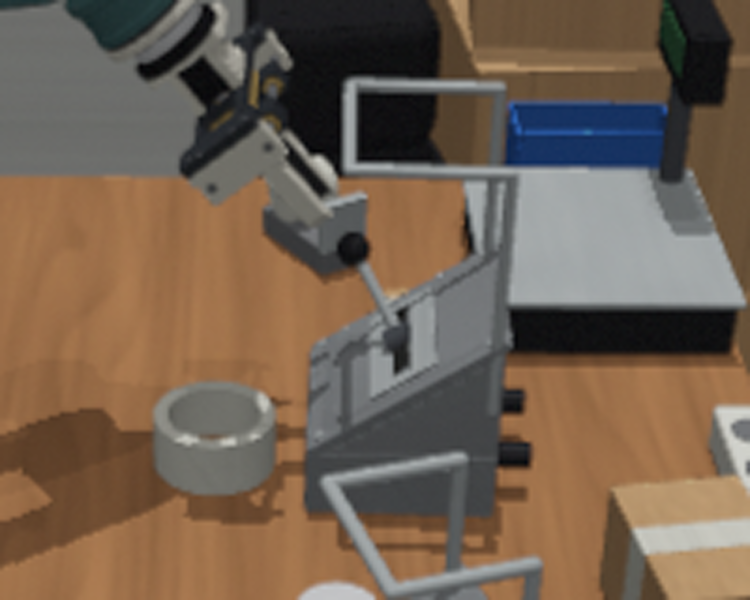

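The open fingers line up with the knob, which is at crop (353,247). I lower them around it.

Request:
{"api": "servo_tool", "payload": {"targets": [{"tx": -0.1,"ty": 0.2,"tz": 1.5,"wx": 0,"wy": 0,"wz": 0},{"tx": -0.2,"ty": 0.2,"tz": 3,"wx": 0,"wy": 0,"wz": 0},{"tx": -0.3,"ty": 0.2,"tz": 4.5,"wx": 0,"wy": 0,"wz": 0},{"tx": -0.3,"ty": 0.2,"tz": 5.2,"wx": 0,"wy": 0,"wz": 0},{"tx": -0.3,"ty": 0.2,"tz": 5.2,"wx": 0,"wy": 0,"wz": 0},{"tx": -0.3,"ty": 0.2,"tz": 5.2,"wx": 0,"wy": 0,"wz": 0}]}}

```text
t: 7.22
tcp_pos: [594.0, 271.4, 168.8]
ee_rot: [0.006, 0.939, -0.019, 0.342]
force: [-1.6, 0.8, -0.4]
finger_gap: 0.421
grip_force: 0.0
```

```bash
python3 st.py chg 0,-4.5,64
```

```text
t 7.2167 tcp u,y,n 1.9 47.3 67.3 force u,y,n [np.float64(-1.57), np.float64(0.73), np.float64(0.67)] gap 0.421
0,-4.5,64 [-2.240e-01  5.186e+00  2.990e-01 -3.000e-03 -0.000e+00  1.000e-03]
```

Request:
{"api": "servo_tool", "payload": {"targets": [{"tx": -0.1,"ty": 0.6,"tz": 0.1,"wx": 0,"wy": 0,"wz": 0},{"tx": -0.1,"ty": 1.2,"tz": 0.1,"wx": 0,"wy": 0,"wz": 0},{"tx": -0.1,"ty": 1.8,"tz": 0.1,"wx": 0,"wy": 0,"wz": 0},{"tx": -0.1,"ty": 2.4,"tz": 0.1,"wx": 0,"wy": 0,"wz": 0},{"tx": -0.1,"ty": 3,"tz": 0.1,"wx": 0,"wy": 0,"wz": 0},{"tx": -0.1,"ty": 3.6,"tz": 0.1,"wx": 0,"wy": 0,"wz": 0},{"tx": -0.1,"ty": 4.2,"tz": 0.1,"wx": 0,"wy": 0,"wz": 0},{"tx": -0.1,"ty": 4.7,"tz": 0.1,"wx": 0,"wy": 0,"wz": 0},{"tx": -0.1,"ty": 5,"tz": 0.1,"wx": 0,"wy": 0,"wz": 0},{"tx": -0.1,"ty": 5.2,"tz": 0.1,"wx": 0,"wy": 0,"wz": 0},{"tx": -0.1,"ty": 5.2,"tz": 0.1,"wx": 0,"wy": 0,"wz": 0}]}}

```text
t: 8.13
tcp_pos: [592.2, 218.6, 166.9]
ee_rot: [0.006, 0.939, -0.02, 0.342]
force: [-0.9, 0.5, 0.3]
finger_gap: 0.422
grip_force: 0.1
```

```bash
python3 st.py chg 0,-52,64
python3 - <<'E'
from h import *
p,d=optics.grab_frame("top"); cv2.imwrite("pics/t4.png",cv2.resize(p[180:260,220:320,::-1],(750,600),interpolation=cv2.INTER_CUBIC))
E
```

```text
t 8.1333 tcp u,y,n 1.2 -5.5 65.6 force u,y,n [np.float64(-0.58), np.float64(0.42), np.float64(0.83)] gap 0.422
0,-52,64 [-1.380e-01  4.651e+00  1.330e-01 -3.000e-03 -0.000e+00  0.000e+00]
```

View pics/t4.png

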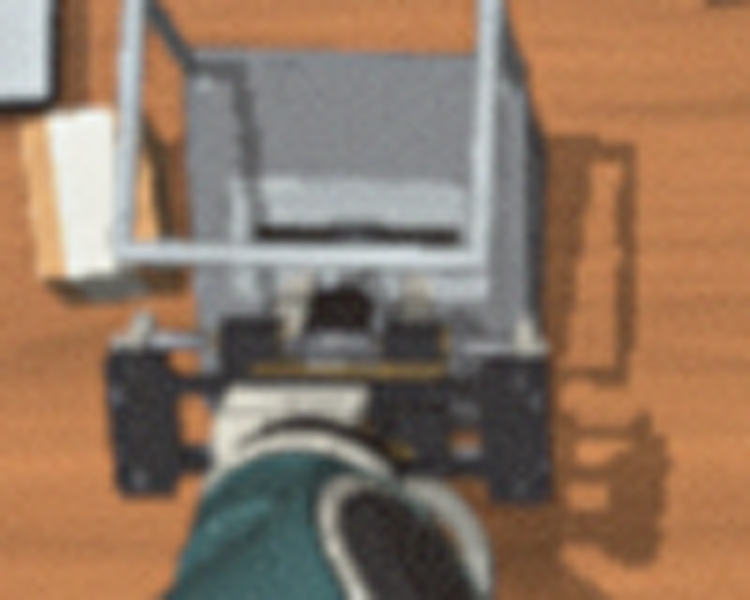

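The knob at crop (340,305) sits against the +y finger, in line with the middle of the slot, within about 3 mm by perspective. I hold it there for more than 2 s.

Request:
{"api": "servo_tool", "payload": {"targets": [{"tx": 0,"ty": 0,"tz": 0,"wx": 0,"wy": 0,"wz": 0},{"tx": 0,"ty": 0,"tz": 0,"wx": 0,"wy": 0,"wz": 0},{"tx": 0,"ty": 0,"tz": 0,"wx": 0,"wy": 0,"wz": 0},{"tx": 0,"ty": 0,"tz": 0,"wx": 0,"wy": 0,"wz": 0},{"tx": 0,"ty": 0,"tz": 0,"wx": 0,"wy": 0,"wz": 0},{"tx": 0,"ty": 0,"tz": 0,"wx": 0,"wy": 0,"wz": 0},{"tx": 0,"ty": 0,"tz": 0,"wx": 0,"wy": 0,"wz": 0},{"tx": 0,"ty": 0,"tz": 0,"wx": 0,"wy": 0,"wz": 0},{"tx": 0,"ty": 0,"tz": 0,"wx": 0,"wy": 0,"wz": 0},{"tx": 0,"ty": 0,"tz": 0,"wx": 0,"wy": 0,"wz": 0},{"tx": 0,"ty": 0,"tz": 0,"wx": 0,"wy": 0,"wz": 0},{"tx": 0,"ty": 0,"tz": 0,"wx": 0,"wy": 0,"wz": 0},{"tx": 0,"ty": 0,"tz": 0,"wx": 0,"wy": 0,"wz": 0},{"tx": 0,"ty": 0,"tz": 0,"wx": 0,"wy": 0,"wz": 0},{"tx": 0,"ty": 0,"tz": 0,"wx": 0,"wy": 0,"wz": 0}]}}

```text
t: 9.43
tcp_pos: [592.2, 219.2, 166.9]
ee_rot: [0.006, 0.939, -0.02, 0.342]
force: [0.3, -0.4, 1.1]
finger_gap: 0.421
grip_force: 0.0
```

Request:
{"api": "servo_tool", "payload": {"targets": [{"tx": 0,"ty": 0,"tz": 0,"wx": 0,"wy": 0,"wz": 0},{"tx": 0,"ty": 0,"tz": 0,"wx": 0,"wy": 0,"wz": 0},{"tx": 0,"ty": 0,"tz": 0,"wx": 0,"wy": 0,"wz": 0},{"tx": 0,"ty": 0,"tz": 0,"wx": 0,"wy": 0,"wz": 0},{"tx": 0,"ty": 0,"tz": 0,"wx": 0,"wy": 0,"wz": 0},{"tx": 0,"ty": 0,"tz": 0,"wx": 0,"wy": 0,"wz": 0},{"tx": 0,"ty": 0,"tz": 0,"wx": 0,"wy": 0,"wz": 0},{"tx": 0,"ty": 0,"tz": 0,"wx": 0,"wy": 0,"wz": 0},{"tx": 0,"ty": 0,"tz": 0,"wx": 0,"wy": 0,"wz": 0},{"tx": 0,"ty": 0,"tz": 0,"wx": 0,"wy": 0,"wz": 0},{"tx": 0,"ty": 0,"tz": 0,"wx": 0,"wy": 0,"wz": 0},{"tx": 0,"ty": 0,"tz": 0,"wx": 0,"wy": 0,"wz": 0},{"tx": 0,"ty": 0,"tz": 0,"wx": 0,"wy": 0,"wz": 0},{"tx": 0,"ty": 0,"tz": 0,"wx": 0,"wy": 0,"wz": 0},{"tx": 0,"ty": 0,"tz": 0,"wx": 0,"wy": 0,"wz": 0}]}}

```text
t: 10.68
tcp_pos: [592.2, 219.2, 167.0]
ee_rot: [0.006, 0.939, -0.02, 0.342]
force: [0.3, 0.2, 0.1]
finger_gap: 0.419
grip_force: 0.0
```

Request:
{"api": "servo_tool", "payload": {"targets": [{"tx": 0,"ty": 0.6,"tz": 0,"wx": 0,"wy": 0,"wz": 0},{"tx": 0,"ty": 1.2,"tz": 0,"wx": 0,"wy": 0,"wz": 0},{"tx": 0,"ty": 1.8,"tz": 0,"wx": 0,"wy": 0,"wz": 0},{"tx": 0,"ty": 2.4,"tz": 0,"wx": 0,"wy": 0,"wz": 0},{"tx": 0,"ty": 3,"tz": 0,"wx": 0,"wy": 0,"wz": 0},{"tx": 0,"ty": 3.6,"tz": 0,"wx": 0,"wy": 0,"wz": 0},{"tx": 0,"ty": 4,"tz": 0,"wx": 0,"wy": 0,"wz": 0},{"tx": 0,"ty": 4.4,"tz": 0,"wx": 0,"wy": 0,"wz": 0},{"tx": 0,"ty": 4.4,"tz": 0,"wx": 0,"wy": 0,"wz": 0}]}}

```text
t: 11.43
tcp_pos: [590.4, 174.4, 166.9]
ee_rot: [0.006, 0.939, -0.02, 0.342]
force: [-0.1, 0.2, 0.2]
finger_gap: 0.42
grip_force: 0.1
```

```bash
python3 st.py chg 0,-52,64
```

```text
t 11.4333 tcp u,y,n 1.4 -49.7 65.5 force u,y,n [np.float64(0.01), np.float64(0.17), np.float64(0.29)] gap 0.42
0,-52,64 [-0.149  0.228  0.138 -0.003 -0.     0.   ]
```

Request:
{"api": "servo_tool", "payload": {"targets": [{"tx": 0,"ty": 0.15,"tz": 0,"wx": 0,"wy": 0,"wz": 0},{"tx": 0,"ty": 0.3,"tz": 0,"wx": 0,"wy": 0,"wz": 0},{"tx": 0,"ty": 0.3,"tz": 0,"wx": 0,"wy": 0,"wz": 0}]}}

```text
t: 11.68
tcp_pos: [590.4, 173.6, 167.0]
ee_rot: [0.005, 0.939, -0.019, 0.342]
force: [3.6, 16.8, -4.4]
finger_gap: 0.425
grip_force: 8.2
```

```bash
python3 st.py chg
```

```text
t 11.6833 tcp u,y,n 1.4 -50.5 65.5 force u,y,n [np.float64(-0.2), np.float64(16.96), np.float64(-5.24)] gap 0.425
```

The lever is at its stop (17 N). I ease off and retreat along the tool, then shut the fingers and go back to the isolator.

Request:
{"api": "servo_tool", "payload": {"targets": [{"tx": 0,"ty": -0.7,"tz": 0,"wx": 0,"wy": 0,"wz": 0},{"tx": 0,"ty": -0.7,"tz": 0,"wx": 0,"wy": 0,"wz": 0},{"tx": 0,"ty": -0.7,"tz": -2,"wx": 0,"wy": 0,"wz": 0},{"tx": 0,"ty": -0.7,"tz": -4.5,"wx": 0,"wy": 0,"wz": 0},{"tx": 0,"ty": -0.7,"tz": -8,"wx": 0,"wy": 0,"wz": 0},{"tx": -1,"ty": -0.7,"tz": -12,"wx": 0,"wy": 0,"wz": 0},{"tx": -2,"ty": -0.7,"tz": -15,"wx": 0,"wy": 0,"wz": 0},{"tx": -2,"ty": -0.7,"tz": -15,"wx": 0,"wy": 0,"wz": 0},{"tx": -2,"ty": -0.7,"tz": -15,"wx": 0,"wy": 0,"wz": 0}]}}

```text
t: 12.43
tcp_pos: [478.5, 184.0, 270.8]
ee_rot: [0.005, 0.939, -0.019, 0.344]
force: [-0.3, 0.6, -0.9]
finger_gap: 0.417
grip_force: 0.0
```

```bash
python3 st.py chg
python3 - <<'E'
from h import *
p,d=optics.grab_frame("top"); C=cloud("top",d); c,U,Y,N=frame("chg"); P=C-c; k=(p.max(2)<60)
un,yn,nn=P@U,P@Y,P@N; m=k&(abs(un)<25)&(abs(yn)<70)&(nn>50)&(nn<100); print("top knob px",m.sum(), un[m].mean(),yn[m].mean(),nn[m].mean())
p,d=optics.grab_frame("side"); cv2.imwrite("pics/s5.png",cv2.resize(p[130:350,250:450,::-1],(545,600),interpolation=cv2.INTER_CUBIC))
C=cloud("side",d);P=C-c;k=(p.max(2)<60);un,yn,nn=P@U,P@Y,P@N; m=k&(abs(un)<25)&(abs(yn)<70)&(nn>50)&(nn<100); print("side",m.sum(), un[m].mean(),yn[m].mean(),nn[m].mean())
A=np.array([460,0,350.]); R1=R.from_euler("z",-0.15).as_matrix()@tool("iso"); print(rel(A,R1)); print(rel(at("iso",-30,0,140),tool("iso")))
E
```

```text
t 12.4333 tcp u,y,n -31.0 -45.1 215.0 force u,y,n [np.float64(-0.84), np.float64(0.57), np.float64(-0.55)] gap 0.417
top knob px 33 4.825452517911004 -44.61929414488079 81.0698870988897
side 64 1.033280882936559 -54.259124809117786 75.00961521835723
[ 4.386 18.401 -7.029  0.097  0.    -0.118]
[-1.964 41.714  5.878  0.194  0.    -0.233]
```

View pics/s5.png

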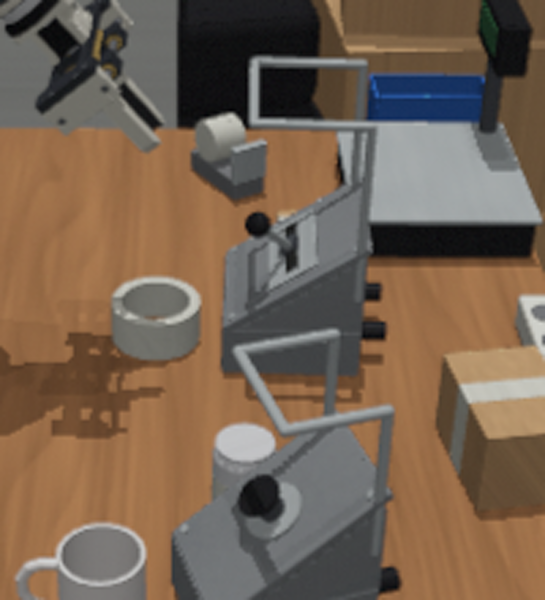

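The picture shows the lever lying on the -y side, knob at crop (257,224), and the button still out at (258,494).

Request:
{"api": "servo_tool", "payload": {"targets": [{"tx": 4.4,"ty": 18.4,"tz": -7,"wx": 0.1,"wy": 0,"wz": -0.12},{"tx": 4.4,"ty": 18.4,"tz": -7,"wx": 0.1,"wy": 0,"wz": -0.12},{"tx": 4.4,"ty": 18.4,"tz": -7,"wx": 0.1,"wy": 0,"wz": -0.12},{"tx": 4.4,"ty": 18.4,"tz": -7,"wx": 0.1,"wy": 0,"wz": -0.12},{"tx": 4.4,"ty": 18.4,"tz": -7,"wx": 0.1,"wy": 0,"wz": -0.12},{"tx": -2,"ty": 41.7,"tz": 5.9,"wx": 0.194,"wy": 0,"wz": -0.233},{"tx": -2,"ty": 41.7,"tz": 5.9,"wx": 0.194,"wy": 0,"wz": -0.233},{"tx": -2,"ty": 41.7,"tz": 5.9,"wx": 0.194,"wy": 0,"wz": -0.233},{"tx": -2,"ty": 41.7,"tz": 5.9,"wx": 0.194,"wy": 0,"wz": -0.233},{"tx": -2,"ty": 41.7,"tz": 5.9,"wx": 0.194,"wy": 0,"wz": -0.233},{"tx": -2,"ty": 41.7,"tz": 5.9,"wx": 0.194,"wy": 0,"wz": -0.233},{"tx": -2,"ty": 41.7,"tz": 5.9,"wx": 0.194,"wy": 0,"wz": -0.233},{"tx": -2,"ty": 41.7,"tz": 5.9,"wx": 0.194,"wy": 0,"wz": -0.233},{"tx": -2,"ty": 41.7,"tz": 5.9,"wx": 0.194,"wy": 0,"wz": -0.233},{"tx": -2,"ty": 41.7,"tz": 5.9,"wx": 0.194,"wy": 0,"wz": -0.233}], "gripper": 0}}

```text
t: 13.78
tcp_pos: [483.4, -238.0, 205.1]
ee_rot: [-0.047, 0.933, 0.119, 0.337]
force: [-0.4, 0.2, -0.2]
finger_gap: 0.007
grip_force: 0.0
```

```bash
python3 st.py iso 0,0,60 0,0,38
```

```text
t 13.7833 tcp u,y,n -34.6 -3.4 137.3 force u,y,n [np.float64(-0.42), np.float64(0.28), np.float64(0.07)] gap 0.007
0,0,60 [ 2.798e+00 -3.490e-01  7.999e+00 -2.000e-03  3.000e-03 -8.000e-03]
0,0,38 [ 2.6130e+00 -3.4400e-01  1.0191e+01 -2.0000e-03  3.0000e-03 -8.0000e-03]
```

Request:
{"api": "servo_tool", "payload": {"targets": [{"tx": 1.5,"ty": 0,"tz": 3.5,"wx": 0,"wy": 0,"wz": 0},{"tx": 2.5,"ty": 0,"tz": 6.5,"wx": 0,"wy": 0,"wz": 0},{"tx": 2.5,"ty": 0,"tz": 9,"wx": 0,"wy": 0,"wz": 0},{"tx": 2.5,"ty": 0,"tz": 9.8,"wx": 0,"wy": 0,"wz": 0},{"tx": 2.5,"ty": 0,"tz": 9.8,"wx": 0,"wy": 0,"wz": 0},{"tx": 2.5,"ty": 0,"tz": 9.8,"wx": 0,"wy": 0,"wz": 0}]}}

```text
t: 14.28
tcp_pos: [563.4, -212.5, 150.9]
ee_rot: [-0.045, 0.932, 0.123, 0.339]
force: [0.3, 0.3, 0.5]
finger_gap: 0.007
grip_force: 0.0
```

```bash
python3 st.py iso 0,0,11 0,0,9
```

```text
t 14.2833 tcp u,y,n 2.9 0.5 44.8 force u,y,n [np.float64(0.61), np.float64(0.25), np.float64(0.21)] gap 0.007
0,0,11 [-5.85e-01  5.80e-02  3.34e+00 -2.00e-03  0.00e+00 -1.00e-03]
0,0,9 [-6.020e-01  5.900e-02  3.539e+00 -2.000e-03  0.000e+00 -1.000e-03]
```

Request:
{"api": "servo_tool", "payload": {"targets": [{"tx": -0.3,"ty": 0,"tz": 0.7,"wx": 0,"wy": 0,"wz": 0},{"tx": -0.4,"ty": 0,"tz": 1.3,"wx": 0,"wy": 0,"wz": 0},{"tx": -0.4,"ty": 0,"tz": 1.9,"wx": 0,"wy": 0,"wz": 0},{"tx": -0.5,"ty": 0,"tz": 2.5,"wx": 0,"wy": 0,"wz": 0},{"tx": -0.5,"ty": 0,"tz": 3,"wx": 0,"wy": 0,"wz": 0},{"tx": -0.5,"ty": 0,"tz": 3.3,"wx": 0,"wy": 0,"wz": 0},{"tx": -0.5,"ty": 0,"tz": 3.3,"wx": 0,"wy": 0,"wz": 0},{"tx": -0.5,"ty": 0,"tz": 3.3,"wx": 0,"wy": 0,"wz": 0}]}}

```text
t: 14.95
tcp_pos: [580.5, -208.1, 122.4]
ee_rot: [-0.045, 0.932, 0.123, 0.339]
force: [-4.0, -0.8, 1.3]
finger_gap: 0.003
grip_force: 1.8
```

```bash
python3 st.py iso
```

```text
t 14.95 tcp u,y,n 1.1 0.4 11.3 force u,y,n [np.float64(-2.58), np.float64(0.21), np.float64(3.39)] gap 0.003
```

Request:
{"api": "servo_tool", "payload": {"targets": [{"tx": 0,"ty": 0,"tz": 0.1,"wx": 0,"wy": 0,"wz": 0},{"tx": 0,"ty": 0,"tz": 0.2,"wx": 0,"wy": 0,"wz": 0},{"tx": 0,"ty": 0,"tz": 0.2,"wx": 0,"wy": 0,"wz": 0}]}}

```text
t: 15.2
tcp_pos: [581.3, -208.1, 122.0]
ee_rot: [-0.045, 0.932, 0.123, 0.339]
force: [-33.4, -2.9, 20.3]
finger_gap: 0.007
grip_force: 17.6
```

Request:
{"api": "servo_tool", "payload": {"targets": [{"tx": 0,"ty": 0,"tz": -1,"wx": 0,"wy": 0,"wz": 0},{"tx": 0.1,"ty": 0,"tz": -2.5,"wx": 0,"wy": 0,"wz": 0},{"tx": -0.5,"ty": 0,"tz": -6,"wx": 0,"wy": 0,"wz": 0},{"tx": -1.5,"ty": 0,"tz": -10,"wx": 0,"wy": 0,"wz": 0},{"tx": -3,"ty": 0,"tz": -14,"wx": 0,"wy": 0,"wz": 0},{"tx": -4,"ty": 0,"tz": -17,"wx": 0,"wy": 0,"wz": 0},{"tx": -4,"ty": 0,"tz": -17,"wx": 0,"wy": 0,"wz": 0},{"tx": -4,"ty": 0,"tz": -17,"wx": 0,"wy": 0,"wz": 0},{"tx": -4,"ty": 0,"tz": -17,"wx": 0,"wy": 0,"wz": 0},{"tx": -4,"ty": 0,"tz": -17,"wx": 0,"wy": 0,"wz": 0},{"tx": -4,"ty": 0,"tz": -17,"wx": 0,"wy": 0,"wz": 0}]}}

```text
t: 16.12
tcp_pos: [447.1, -243.3, 224.3]
ee_rot: [-0.046, 0.932, 0.123, 0.339]
force: [0.9, -0.4, 0.4]
finger_gap: 0.004
grip_force: 0.0
```

```bash
python3 btn.py pics/s6.png; python3 st.py iso
```

```text
side 168 [14.5 16.7 19.1] [-1.35132228 -2.36909198 16.76575541]
top 28 [14.1 16.1 21.4] [-6.04161873 -0.32631566 17.39283841]
t 16.2167 tcp u,y,n -53.4 0.8 174.3 force u,y,n [np.float64(-0.47), np.float64(0.35), np.float64(0.03)] gap 0.004
```

View pics/s6.png

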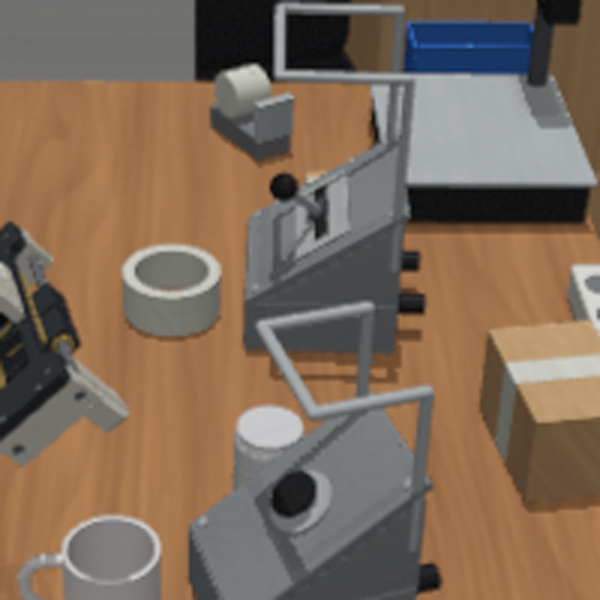

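The button is latched in: it sits low at crop (295,495), top about 17 mm off the face. The lever lies on the -y side, knob at (285,186), nothing else has moved, and the robot is clear. It has been released for over 0.5 s, so I hand in.

```bash
python3 -c "
from station import job
print(job.hand_in())"
```

```text
the job is handed in; nothing more can be done
None
```

The changeover is done and handed in at about 16 s. The isolator was popped out, the lever was held in the middle for over 2 s and taken fully to the other side, and the isolator was latched in again. The last camera picture shows no bystander moved and the arm clear; hand-in returned no verdict.

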